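# Find the released service cover and push it open

### The job

The laser welder's cooling unit has four identical tip-up covers in its deck, and the interlock has released just one of them for the filter change: press the dark pad at the far end of the covers, one after another, until you find the one that rocks. Press its far end down so that its near edge tips up, then push that edge up and over with the fingertips until the cover stands fully open against its stop. Only press and push, without pinching or forcing a cover, and leave the spools, the marker and the box where they lie.

Things in the scene. Friction and masses are not known exactly. Their poses are not given: they have to be found in the camera images.
- unit: Cooling unit of the laser welder: low fixed white metal case with a blue deck, 280 mm deep (its x), 560 wide (its y), 120 high. Origin: centre of its underside, on the bench; x points to its far side (away from the robot), y to its left. Four covers lie side by side in the deck, 126 mm apart, their tops flush with it: cover_1 leftmost (+y), cover_4 rightmost, symmetric about the origin.
- deck (a point): Point on the deck's top face, 120 mm straight above the unit's origin; axes as the unit. The covers' hidden cross hinges all lie on the line along y 4 mm below this point. From this line the openings reach 93 mm to the near side and 64 mm to the far side; beyond them is flat deck, 47 mm wide on the near side and 76 mm on the far side. Each well is free to 60 mm depth under the cover's far end.
- cover_1 (a joint): Angle of cover 1 in rad: 0 shut, grows as its far end goes down and its near edge comes up; 1.57 upright, stop at 1.66 (near edge on top, leaning slightly away from the robot). All four are alike. A cover is a white metal plate 150 mm long (x), 112 wide, 4 thick, 2 to 4 mm of gap round it; blue bars of 11 mm between covers.
- cover_1_pad (a point): Centre of the dark rubber press pad (24 mm along x, 60 along y, flush) on top of cover 1, 42 mm beyond the hinge, 18 mm short of the far edge. Moves with the cover. Axes of the cover: x to its far edge, y left, z out of its top face.
- cover_1_lip (a point): Middle of the near edge of cover 1, on the top face, 90 mm from the hinge. Moves with the cover; same axes as the pad.
- cover_2 (a joint): Angle of cover 2 in rad: 0 shut, grows as its far end goes down and its near edge comes up; 1.57 upright, stop at 1.66 (near edge on top, leaning slightly away from the robot). All four are alike. Its hinge has friction: it stays at any angle where left; turning it takes at most 0.15 N m, so 3 to 5 N on the pad of the released cover.
- cover_2_pad (a point): Centre of the dark rubber press pad (24 mm along x, 60 along y, flush) on top of cover 2, 42 mm beyond the hinge, 18 mm short of the far edge. Moves with the cover. Axes of the cover: x to its far edge, y left, z out of its top face.
- cover_2_lip (a point): Middle of the near edge of cover 2, on the top face, 90 mm from the hinge. Moves with the cover; same axes as the pad.
- cover_3 (a joint): Angle of cover 3 in rad: 0 shut, grows as its far end goes down and its near edge comes up; 1.57 upright, stop at 1.66 (near edge on top, leaning slightly away from the robot). All four are alike. Under three a sprung interlock bolt holds the far end up (gives 1 to 3 mm at 5 to 20 N); under one, each time another, unseen, it is withdrawn.
- cover_3_pad (a point): Centre of the dark rubber press pad (24 mm along x, 60 along y, flush) on top of cover 3, 42 mm beyond the hinge, 18 mm short of the far edge. Moves with the cover. Axes of the cover: x to its far edge, y left, z out of its top face.
- cover_3_lip (a point): Middle of the near edge of cover 3, on the top face, 90 mm from the hinge. Moves with the cover; same axes as the pad.
- cover_4 (a joint): Angle of cover 4 in rad: 0 shut, grows as its far end goes down and its near edge comes up; 1.57 upright, stop at 1.66 (near edge on top, leaning slightly away from the robot). All four are alike. The near end of a shut cover rests on a ledge and cannot be pushed down.
- cover_4_pad (a point): Centre of the dark rubber press pad (24 mm along x, 60 along y, flush) on top of cover 4, 42 mm beyond the hinge, 18 mm short of the far edge. Moves with the cover. Axes of the cover: x to its far edge, y left, z out of its top face.
- cover_4_lip (a point): Middle of the near edge of cover 4, on the top face, 90 mm from the hinge. Moves with the cover; same axes as the pad.
- spool_a: Small spool of weld wire: white flat disc 46 mm across and 15 mm high, lying loose on the far strip of the deck. Origin: centre of its underside. To be left alone.
- spool_b: Second small spool of weld wire: white flat disc 46 mm across and 15 mm high, lying loose on the far strip of the deck. Origin: centre of its underside. To be left alone.
- marker: Marker pen with grey barrel and black cap, 128 mm long (along its y), 12 mm thick, lying loose on the near strip of the deck. Origin: its middle, underside. To be left alone.
- spool_box: Open cardboard box of wire spools, 150 mm along its x, 110 wide, 55 high, standing loose on the bench left of the unit. Origin: centre of its underside. To be left alone.

How it is judged:
By the outcome, as a careful person would: the job done as asked, in the order asked, and still so for the second after the job is handed in, with the robot touching nothing.
It also fails if it takes over 51 s, if anything falls off the work surface, if the arm or the gripper's body presses on something with over 40 N, if the wrist force passes 120 N, or if a joint passes its speed limit or range.

### The arm

A 6-joint arm with a two-finger parallel gripper is mounted at the origin on the work surface. World frame = base frame: x ahead of the robot, y to its left, z up, the work surface at z = 0. Lengths are in m, angles in rad, forces in N, time in s.
With the tool pointing down it reaches from about 0.35 to 0.85 m from the base axis. Payload 8.1 kg.
Tool frame: the origin (TCP) lies at the centre of the arm's flange, where the gripper is bolted on; the fingertips stand 186 mm ahead of it and the grasp point (between the pads) lies 167 mm ahead of it; z points along the fingers, y is the line along which they close (so a half turn about z gives the same grasp; the last joint's range is limited). The gripper opens to 93 mm and grips with 3 to 60 N. Pads are 15 mm wide; open, the fingers measure 128 mm over their backs; the gripper's body (75 mm by 188 mm) begins 65 mm behind the grasp point.
Start: joints at [-1.326, 0.13, 1.488, -0, 1.523, -0.085], TCP at [0.194, -0.568, 0.405] pointing down, gripper open.
Joint ranges: [-2.96, 2.96], [-0.89, 2.26], [0.02, 2.5], [-1.34, 4.48], [0, 2.73], [-2.66, 2.66]. Speed limits (rad/s): [2.39, 2.39, 2.79, 3.14, 3.14, 3.14].

### API

Orientations are given as a rotation vector (axis times angle).
In Python, from plant import robot gives the robot as it stands.
- The arm moves only by the tool apply_moves, never from a script. Its argument "series" is a list of rows, each a list of 2 entries, a list of its own where there are three numbers: the shift along the tool's x, y, z in mm, then the turn, a rotation vector about the tool's x, y, z in rad. A call has 1 to 12 rows; each row shifts and turns the commanded pose from where the row before left it, along the tool's axes as they then stand; what a row does not reach is not made up. A row lasts 1/12 s, in which the tool goes at most 41.7 mm and 7.16 degrees, less where a joint would pass 70% of its speed; a pose out of reach is approached as far as the arm can. A call is refused whole if a number of a shift passes 41.7 or a number of a turn 0.125, either way. A call with a gripper value outside its range is refused whole. "claw" is the opening, from 0 (shut) to 1 (fully open), set as the call begins (left out, the last holds). The fingers move at their own pace and stop on an object; "newtons" is the grip in N (left out, the last holds). Time passes only in rows, so rows that do not move let the fingers close. It gives the time, the measured TCP pose, the force, the opening and the grip force at its end, in the units of the state.
- robot.read_state(): the state, without advancing time (a new reading comes with each control period).
- robot.read_camera(name): name is "scene" or "top"; returns (picture, depth): 384x512x3 uint8, blue, green, red; 384x512 float32, m along the optical axis (not along the pixel's ray), 0 where there is no reading.
- robot.calibration(name): a dict with "fx", "fy", "cx", "cy" (pixels), "extrinsics" (4x4, takes a point from world to camera coordinates). Camera axes: x right, y down, z forward; pixel columns grow to the right and rows downward; lengths in m; the calibration is good to about 2 mm. A picture is of the moment at which its call begins. calibration takes no time and is no camera call.
- robot.close_job(): hands the job in; it is judged then, once.
The state is a dict: "t": time; "q": joint angles; "dq": joint speeds; "joint_torque": joint torques, N m; "tool_pos": TCP position; "orientation": TCP orientation; "force": force on the tool from outside, world axes, zero at the start; "wrist_torque": the same for the moment, N m; "opening": finger opening in m; "gripper_force": force on a finger pad.
Only numpy, scipy, OpenCV 4.12 (cv2) and the standard library are available. Lean on these libraries where they do the work, as an engineer would, in place of code of your own. Each camera call takes 0.05 s, during which the arm holds its last target. There are 200 camera calls.

## Working session

There is one attempt and no reset: what is moved stays moved. The work goes in short steps, Python scripts to look and compute and a tool call to move; the robot and the scene stay as the last step left them, time stands still between calls to the robot, and variables do not carry over. Pictures are saved under pics/ and viewed, at most 10 in all, crops included, and the job is handed in when it is done.

Besides the shell and the picture viewer there is one more tool, called after "Call:" as name([rows], argument=value, ...), one row to a line, values as JSON. apply_moves: Moves the arm, as the interface text tells. Its arguments: {"type":"object","properties":{"series":{"type":"array"},"claw":{"type":"number"},"newtons":{"type":"number"}},"required":["series"]}

```bash
mkdir -p pics; ls
python3 - <<'E'
from plant import robot
import cv2,numpy as np
for n in("scene","top"):
    p,d=robot.read_camera(n); cv2.imwrite(f"pics/{n}0.png",p); np.savez(f"{n}0.npz",p=p,d=d)
    c=robot.calibration(n); print(n,{k:np.round(v,4).tolist() for k,v in c.items()})
s=robot.read_state(); print({k:np.round(v,3).tolist() for k,v in s.items()})
E
```

```text
pics
scene {'fx': 370.9973, 'fy': 370.9973, 'cx': 259.3448, 'cy': 188.1719, 'extrinsics': [[0.082, 0.9966, -0.0091, -0.181], [0.8184, -0.0726, -0.5701, -0.3788], [-0.5688, 0.0393, -0.8216, 1.2264], [0.0, 0.0, 0.0, 1.0]]}
top {'fx': 442.2609, 'fy': 442.2609, 'cx': 256.5158, 'cy': 195.1352, 'extrinsics': [[-0.0087, -0.9998, 0.0161, 0.1067], [-0.9892, 0.0063, -0.1462, 0.5813], [0.1461, -0.0172, -0.9891, 1.1702], [0.0, 0.0, 0.0, 1.0]]}
{'t': 0.1, 'q': [-1.326, 0.131, 1.489, 0.0, 1.523, -0.085], 'dq': [0.0, -0.0, -0.003, -0.001, 0.0, 0.002], 'joint_torque': [0.001, -56.134, -49.309, 0.077, 0.029, -0.0], 'tool_pos': [0.194, -0.567, 0.404], 'orientation': [-3.097, -0.515, 0.0], 'force': [-0.523, 0.661, -0.016], 'wrist_torque': [0.044, -0.033, 0.037], 'gripper_force': 0.0, 'opening': 0.093}
```

View pics/top0.png

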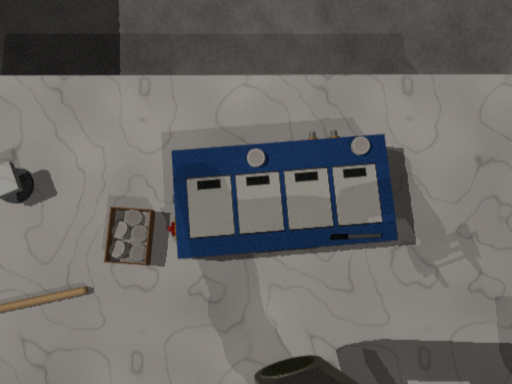

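View pics/scene0.png

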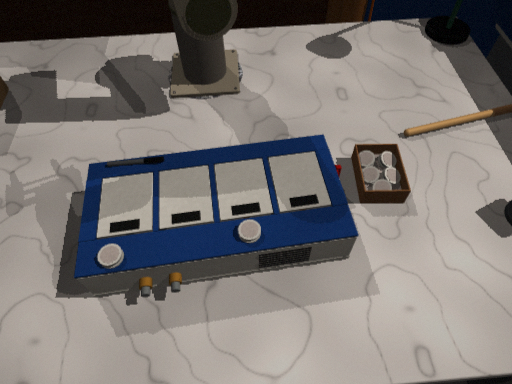

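The top view shows four covers with pads at about (209,184), (257,181), (306,176) and (354,172). The spools are at (256,157) and (360,146), the marker at (355,237), and the box at (130,236). Cover 1 is the leftmost in the top image.

```bash
cat > h.py <<'E'
import numpy as np,cv2
from plant import robot
from scipy.spatial.transform import Rotation as R
def ray(n,uv,z):
    c=robot.calibration(n);E=np.array(c["extrinsics"]);r=E[:3,:3];o=-r.T@E[:3,3]
    d=r.T@np.array([(uv[0]-c["cx"])/c["fx"],(uv[1]-c["cy"])/c["fy"],1]);return o+d*(z-o[2])/d[2]
def pix(n,P):
    c=robot.calibration(n);E=np.array(c["extrinsics"]);p=E[:3,:3]@P+E[:3,3]
    return np.array([c["fx"]*p[0]/p[2]+c["cx"],c["fy"]*p[1]/p[2]+c["cy"]])
E
python3 - <<'E'
from h import *
seeds={"top":[(209,184),(257,181),(306,176),(354,172)],"scene":[(304,201),(245,209),(186,217),(125,226)]}
allp={}
for n in seeds:
    f=np.load(n+"0.npz");p=f["p"];hsv=cv2.cvtColor(p,cv2.COLOR_BGR2HSV)
    m=((p.max(2)<45)).astype(np.uint8)
    k,lab,st,ce=cv2.connectedComponentsWithStats(m)
    P=[]
    for s in seeds[n]:
        l=lab[s[1],s[0]]; P.append(ray(n,ce[l],.12)); print(n,s,st[l].tolist(),np.round(ce[l],1),np.round(P[-1],4), f["d"][s[1],s[0]])
    P=np.array(P); dy=np.diff(P,axis=0); print(np.linalg.norm(dy,axis=1)); v=P[0]-P[3]; yaw=np.arctan2(-v[0],v[1]); print("yaw",yaw)
    u=np.array([np.cos(yaw),np.sin(yaw),0]); print("deck origin",P.mean(0)-.042*u)
    b=cv2.inRange(hsv,(100,120,40),(130,255,255)); cs,_=cv2.findContours(b,cv2.RETR_EXTERNAL,cv2.CHAIN_APPROX_NONE)
    c=max(cs,key=cv2.contourArea); q=np.array([ray(n,x[0],.12)[:2] for x in c],np.float32); r=cv2.minAreaRect(q); print("deck rect",r)
    for nm,s,z in (("spoolL",{"top":(256,157),"scene":(249,231)}[n],.135),("spoolR",{"top":(360,146),"scene":(111,255)}[n],.135),("mk1",{"top":(331,237),"scene":(164,159)}[n],.126),("mk2",{"top":(381,237),"scene":(107,162)}[n],.126)): print(nm,ray(n,s,z))
E
```

```text
top (209, 184) [198, 180, 22, 9, 173] [208.5 184. ] [0.6002 0.2267 0.12  ] 1.1363533
top (257, 181) [247, 176, 22, 9, 160] [257.5 180.1] [0.6097 0.1008 0.12  ] 1.1377869
top (306, 176) [295, 172, 23, 9, 160] [306.  176.1] [ 0.6195 -0.0246  0.12  ] 1.1389991
top (354, 172) [344, 168, 22, 9, 157] [354.4 172.3] [ 0.6288 -0.1504  0.12  ] 1.148091
[0.12623681 0.12574188 0.12617219]
yaw 0.07562159726285833
deck origin [0.57266209 0.03495673 0.12      ]
deck rect ((0.5712811946868896, 0.03508704900741577), (0.27755609154701233, 0.5588053464889526), 4.339383602142334)
spoolL [0.66699401 0.10440812 0.135     ]
spoolR [ 0.69473467 -0.16416724  0.135     ]
mk1 [ 0.46180068 -0.08298946  0.126     ]
mk2 [ 0.46080446 -0.20956574  0.126     ]
scene (304, 201) [290, 195, 28, 12, 233] [303.4 200.3] [0.5986 0.2283 0.12  ] 0.7948518
scene (245, 209) [232, 203, 28, 12, 232] [245.2 208.3] [0.6078 0.1025 0.12  ] 0.7884263
scene (186, 217) [172, 211, 28, 12, 241] [185.4 216.7] [ 0.6173 -0.0232  0.12  ] 0.774704
scene (125, 226) [110, 219, 29, 13, 252] [124.1 225.3] [ 0.6268 -0.1489  0.12  ] 0.7642846
[0.12610057 0.126064   0.12611851]
yaw 0.07448537876706308
deck origin [0.57074734 0.03654693 0.12      ]
deck rect ((0.5731451511383057, 0.03712427616119385), (0.27892544865608215, 0.5602431297302246), 4.349119663238525)
spoolL [0.67054862 0.10701111 0.135     ]
spoolR [ 0.69931232 -0.16015549  0.135     ]
mk1 [ 0.46149997 -0.07632134  0.126     ]
mk2 [ 0.45870624 -0.2068194   0.126     ]
```

Call:
apply_moves([
  [[0,0,0],[0,0,0.085]],
  [[0,0,0],[0,0,0.085]],
  [[0,0,0],[0,0,0.085]],
  [[0,0,0],[0,0,0]],
], claw=0, newtons=5)

```text
t: 0.43
tool_pos: [0.1943, -0.5675, 0.4042]
orientation: [-3.139, -0.111, 0.0]
force: [0.6, -0.2, -0.6]
opening: 0.0707
gripper_force: 0.0
```

Call:
apply_moves([
  [[29,-24,0],[0,0,-0.004]],
  [[29,-24,0],[0,0,0]],
  [[29,-24,0],[0,0,0]],
  [[29,-24,0],[0,0,0]],
  [[29,-24,0],[0,0,0]],
  [[29,-24,0],[0,0,0]],
  [[29,-24,0],[0,0,0]],
  [[29,-24,0],[0,0,0]],
  [[29,-24,0],[0,0,0]],
  [[29,-24,0],[0,0,0]],
  [[29,-24,0],[0,0,0]],
  [[29,-24,0],[0,0,0]],
])

```text
t: 1.43
tool_pos: [0.5197, -0.2516, 0.4045]
orientation: [-3.139, -0.129, 0.0]
force: [-1.1, 0.0, -0.4]
opening: 0.0005
gripper_force: 0.0
```

Call:
apply_moves([
  [[29,-24,0],[0,0,0]],
  [[29,-24,0],[0,0,0]],
  [[29,-24,10],[0,0,0]],
  [[29,-24,20],[0,0,0]],
  [[0,0,0],[0,0,0]],
  [[0,0,0],[0,0,0]],
  [[0,0,0],[0,0,0]],
])

```text
t: 2.02
tool_pos: [0.626, -0.149, 0.3747]
orientation: [3.139, 0.128, -0.002]
force: [0.2, -1.0, 0.9]
opening: 0.0002
gripper_force: 0.0
```

```bash
cat >> h.py <<'E'
O=np.array([.5718,.0358,.12]);YAW=.075
def st():
    s=robot.read_state();Rm=R.from_rotvec(s["orientation"]).as_matrix();tip=np.array(s["tool_pos"])+.186*Rm[:,2]
    A=R.from_euler("z",YAW).as_matrix();print("t",round(s["t"],2),"tip in deck frame mm",np.round(1000*A.T@(tip-O),1),"toolx yaw",round(np.arctan2(Rm[1,0],Rm[0,0]),4),"toolz",np.round(A.T@Rm[:,2],4),"F",np.round(A.T@np.array(s["force"]),1),"open",round(s["opening"],4))
E
python3 -c "
from h import *
st()"
```

```text
t 2.02 tip in deck frame mm [  40.  -188.4   68.7] toolx yaw 0.0813 toolz [-0.0014  0.     -1.    ] F [ 0.2 -1.1  0.9] open 0.0002
```

Call:
apply_moves([
  [[2,0,25],[0,0,0.006]],
  [[0,0,25],[0,0,0]],
  [[0,0,12],[0,0,0]],
  [[0,0,3],[0,0,0]],
  [[0,0,0],[0,0,0]],
  [[0,0,2],[0,0,0]],
  [[0,0,1],[0,0,0]],
  [[0,0,1],[0,0,0]],
  [[0,0,0],[0,0,0]],
])

```text
t: 2.77
tool_pos: [0.6284, -0.149, 0.3071]
orientation: [3.139, 0.114, 0.002]
force: [-0.7, 0.1, -0.0]
opening: 0.0005
gripper_force: 0.0
```

```bash
python3 -c "
from h import *
st()"
```

```text
t 2.77 tip in deck frame mm [  42.8 -188.6    1.1] toolx yaw 0.0729 toolz [ 1.3e-03 -5.0e-04 -1.0e+00] F [-0.6  0.1 -0. ] open 0.0005
```

Call:
apply_moves([
  [[0,0,1],[0,0,0]],
  [[0,0,1],[0,0,0]],
  [[0,0,1],[0,0,0]],
  [[0,0,0],[0,0,0]],
])

```text
t: 3.1
tool_pos: [0.6285, -0.1489, 0.3051]
orientation: [3.139, 0.115, 0.003]
force: [-3.1, 2.3, 8.9]
opening: 0.0001
gripper_force: 4.6
```

Call:
apply_moves([
  [[0,0,1],[0,0,0]],
  [[0,0,0],[0,0,0]],
])

```text
t: 3.27
tool_pos: [0.6286, -0.1489, 0.3048]
orientation: [3.139, 0.115, 0.003]
force: [-5.5, 2.0, 13.4]
opening: 0.0006
gripper_force: 6.4
```

Call:
apply_moves([
  [[0,0,-20],[0,0,0]],
  [[-0.5,-32,0],[0,0,0]],
  [[0,-32,0],[0,0,0]],
  [[0,-32,0],[0,0,0]],
  [[0,-30,0],[0,0,0]],
  [[0,0,10],[0,0,0]],
  [[0,0,4],[0,0,0]],
  [[0,0,2],[0,0,0]],
  [[0,0,1],[0,0,0]],
  [[0,0,1],[0,0,0]],
  [[0,0,1],[0,0,0]],
  [[0,0,0],[0,0,0]],
])

```text
t: 4.27
tool_pos: [0.6186, -0.0241, 0.3033]
orientation: [3.139, 0.112, 0.0]
force: [-0.6, 1.2, 2.0]
opening: 0.0008
gripper_force: 1.1
```

```bash
python3 -c "
from h import *
st()"
```

```text
t 4.27 tip in deck frame mm [ 42.2 -63.3  -2.7] toolx yaw 0.0716 toolz [ 2.e-04 -3.e-04 -1.e+00] F [-0.5  1.3  2. ] open 0.0008
```

Call:
apply_moves([
  [[0,0,2],[0,0,0]],
  [[0,0,2],[0,0,0]],
  [[0,0,2],[0,0,0]],
  [[0,0,0],[0,0,0]],
])

```text
t: 4.6
tool_pos: [0.6185, -0.0237, 0.2967]
orientation: [3.139, 0.114, -0.0]
force: [-0.1, -1.3, 1.5]
opening: 0.0006
gripper_force: 0.9
```

Call:
apply_moves([
  [[0,0,3],[0,0,0]],
  [[0,0,3],[0,0,0]],
  [[0,0,3],[0,0,0]],
  [[0,0,3],[0,0,0]],
  [[0,0,3],[0,0,0]],
  [[0,0,3],[0,0,0]],
  [[0,0,3],[0,0,0]],
  [[0,0,0],[0,0,0]],
])

```text
t: 5.27
tool_pos: [0.6183, -0.0231, 0.2752]
orientation: [-3.139, -0.114, 0.001]
force: [0.6, 0.3, 0.5]
opening: 0.0003
gripper_force: 0.7
```

```bash
python3 -c "
from h import *
st()
for n in('scene',):
    p,d=robot.read_camera(n); cv2.imwrite('pics/s1.png',p)
"
```

```text
t 5.27 tip in deck frame mm [ 41.8 -62.2 -30.8] toolx yaw 0.0728 toolz [-8.e-04  3.e-04 -1.e+00] F [0.6 0.3 0.5] open 0.0003
```

View pics/s1.png

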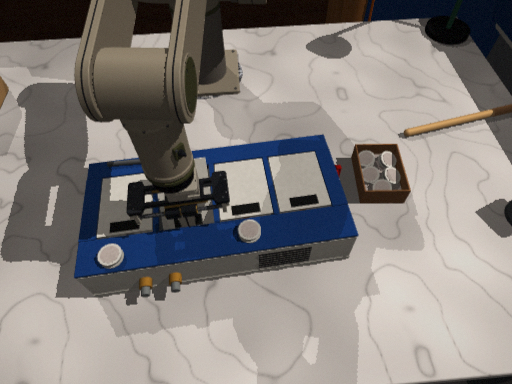

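Cover 3 rocks and is now about 0.75 rad open. In the picture the hand is over it and the spools have not moved. Next I go up, over to the near side, and down in front of the lip.

Call:
apply_moves([
  [[0,0,-10],[0,0,0]],
  [[0,0,-20],[0,0,0]],
  [[0,0,-35],[0,0,0]],
  [[0,0,-35],[0,0,0]],
  [[0,0,-26],[0,0,0]],
  [[-20,1,0],[0,0,0]],
  [[-35,0,0],[0,0,0]],
  [[-35,0,0],[0,0,0]],
  [[-35,0,0],[0,0,0]],
  [[-27,0,0],[0,0,0]],
  [[0,0,0],[0,0,0]],
  [[0,0,0],[0,0,0]],
])

```text
t: 6.32
tool_pos: [0.466, -0.0353, 0.4031]
orientation: [3.139, 0.113, 0.002]
force: [0.0, -0.3, 0.2]
opening: 0.0003
gripper_force: 0.0
```

```bash
python3 -c "
from h import *
st()
p,d=robot.read_camera('top'); cv2.imwrite('pics/t1.png',p[100:300,140:440].repeat(2,0).repeat(2,1))
"
```

```text
t 6.32 tip in deck frame mm [-110.5  -63.1   97.1] toolx yaw 0.0723 toolz [ 1.6e-03 -4.0e-04 -1.0e+00] F [-0.  -0.3  0.2] open 0.0003
```

View pics/t1.png

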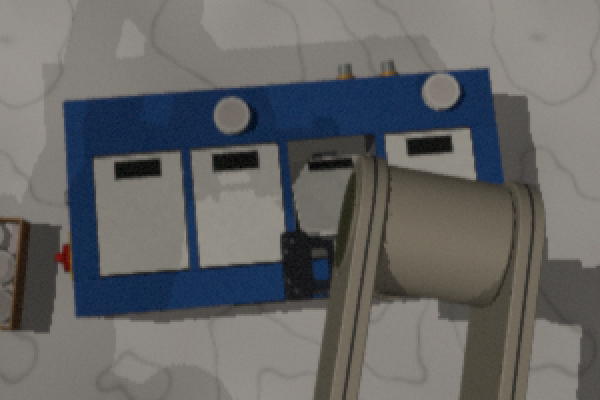

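Call:
apply_moves([
  [[0,0,25],[0,0,0]],
  [[0,0,25],[0,0,0]],
  [[0,0,7],[0,0,0]],
  [[10,0,0],[0,0,0]],
  [[10,0,0],[0,0,0]],
  [[8,0,0],[0,0,0]],
  [[6,0,0],[0,0,0]],
  [[5,0,0],[0,0,0]],
  [[5,0,0],[0,0,0]],
  [[5,0,-1],[0,0,0]],
  [[5,0,-1],[0,0,0]],
])

```text
t: 7.28
tool_pos: [0.5213, -0.0314, 0.3475]
orientation: [3.139, 0.114, -0.0]
force: [-2.4, -0.3, 2.3]
opening: 0.0003
gripper_force: 1.3
```

```bash
python3 -c "
from h import *
st()"
```

```text
t 7.28 tip in deck frame mm [-55.5 -63.2  41.5] toolx yaw 0.0728 toolz [-3.e-04 -0.e+00 -1.e+00] F [-2.4 -0.1  2.3] open 0.0003
```

Call:
apply_moves([
  [[5,0,-2],[0,0,0]],
  [[5,0,-2],[0,0,0]],
  [[5,0,-2],[0,0,0]],
  [[5,0,-2],[0,0,0]],
  [[5,0,-2],[0,0,0]],
  [[5,0,-1],[0,0,0]],
  [[5,0,0],[0,0,0]],
  [[4,0,0],[0,0,0]],
  [[0,0,0],[0,0,0]],
])

```text
t: 8.03
tool_pos: [0.5604, -0.0285, 0.3582]
orientation: [3.139, 0.114, 0.001]
force: [-0.8, 0.4, -0.9]
opening: 0.001
gripper_force: 0.0
```

```bash
python3 -c "
from h import *
st()"
```

```text
t 8.03 tip in deck frame mm [-16.1 -63.3  52.2] toolx yaw 0.0729 toolz [ 5.e-04 -1.e-04 -1.e+00] F [-0.8  0.5 -0.9] open 0.001
```

Call:
apply_moves([
  [[3,0,0],[0,0,0]],
  [[3,0,0],[0,0,0]],
  [[3,0,0],[0,0,0]],
  [[1,0,0],[0,0,0]],
  [[1,0,0],[0,0,0]],
  [[0,0,0],[0,0,0]],
])

```text
t: 8.53
tool_pos: [0.5708, -0.0277, 0.3581]
orientation: [-3.139, -0.114, 0.0]
force: [-0.6, -0.1, -0.1]
opening: 0.0007
gripper_force: 0.2
```

Call:
apply_moves([
  [[1,0,0],[0,0,0]],
  [[1,0,0],[0,0,0]],
  [[0,0,0],[0,0,0]],
])

```text
t: 8.78
tool_pos: [0.5726, -0.0276, 0.3579]
orientation: [-3.139, -0.114, 0.001]
force: [-1.9, 0.3, -1.1]
opening: 0.0006
gripper_force: 0.8
```

```bash
python3 -c "
from h import *
st()"
```

```text
t 8.78 tip in deck frame mm [ -4.1 -63.2  51.9] toolx yaw 0.0728 toolz [-7.e-04  1.e-04 -1.e+00] F [-1.9  0.4 -1.1] open 0.0006
```

Call:
apply_moves([
  [[1,0,0],[0,0,0]],
  [[1,0,0],[0,0,0]],
  [[0,0,0],[0,0,0]],
])

```text
t: 9.03
tool_pos: [0.5736, -0.0275, 0.3579]
orientation: [-3.139, -0.114, 0.007]
force: [-12.0, 0.4, 5.0]
opening: 0.0002
gripper_force: 5.9
```

The force rose to 12 N, so the cover is at its stop. I back away now.

Call:
apply_moves([
  [[-3,0,0],[0,0,0]],
  [[-10,0,0],[0,0,0]],
  [[-25,0,0],[0,0,0]],
  [[-30,0,0],[0,0,0]],
  [[-20,0,-20],[0,0,0]],
  [[-10,25,-25],[0,0,0]],
  [[0,38,-10],[0,0,0]],
  [[0,38,0],[0,0,0]],
  [[0,38,0],[0,0,0]],
  [[0,38,0],[0,0,0]],
  [[0,38,0],[0,0,0]],
  [[0,0,0],[0,0,0]],
])

```text
t: 10.03
tool_pos: [0.4922, -0.2546, 0.4132]
orientation: [3.137, 0.107, 0.001]
force: [1.8, -0.2, -0.6]
opening: 0.0002
gripper_force: 0.0
```

```bash
python3 -c "
from h import *
st()
p,d=robot.read_camera('top'); q,d2=robot.read_camera('scene')
cv2.imwrite('pics/f.png',np.vstack([p[110:290,120:420],q[110:310,60:360]]).repeat(1,0))
a=cv2.resize(p[100:290,120:420],None,fx=1.3,fy=1.3);b=cv2.resize(q[110:300,60:360],None,fx=1.3,fy=1.3);cv2.imwrite('pics/f.png',np.hstack([a,b]))
# lip: expected pixels of the lip ends for several angles
A=R.from_euler('z',YAW).as_matrix()
for th in(1.5,1.57,1.66):
    print(th,[np.round(pix('scene',O+A@np.array([-.09*np.cos(th)+.004*np.sin(th),-.063+e,-.004+.09*np.sin(th)+.004*np.cos(th)]))-[60,110],1)*1.3+[390,0] for e in(.056,-.056)])
"
```

```text
t 10.03 tip in deck frame mm [-101.  -284.3  107.2] toolx yaw 0.0682 toolz [ 8.0e-04 -3.2e-03 -1.0e+00] F [ 1.8 -0.3 -0.6] open 0.0002
1.5 [array([578.5,  80.6]), array([504.01,  90.35])]
1.57 [array([578.76,  83.98]), array([503.88,  93.73])]
1.66 [array([579.28,  88.53]), array([504.01,  98.41])]
```

View pics/f.png

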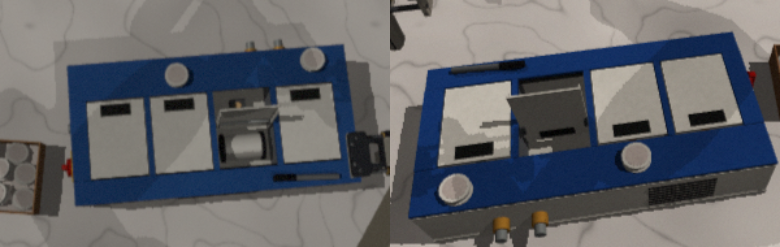

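The right panel shows cover 3 standing, with its top edge from (508,96) to (582,86), and the marker and spools still in place. I fit the plate's plane from depth to get the angle.

```bash
python3 -c "
from h import *
p,d=robot.read_camera('scene');c=robot.calibration('scene');E=np.array(c['extrinsics'])
v,u=np.mgrid[:384,:512];P=np.stack([(u-c['cx'])/c['fx']*d,(v-c['cy'])/c['fy']*d,d],-1)
W=(P-E[:3,3])@E[:3,:3];A=R.from_euler('z',YAW).as_matrix();D=(W-O)@A*1000
m=(d>0)&(abs(D[...,1]+63)<45)&(D[...,2]>12)&(D[...,2]<80)&(abs(D[...,0])<40)
Q=D[m];k=np.polyfit(Q[:,2],Q[:,0],1);print(m.sum(),k,'theta',1.5708+np.arctan(k[0]),np.std(Q[:,0]-np.polyval(k,Q[:,2])))
m2=(d>0)&(abs(D[...,1]+63)<45)&(abs(D[...,0])<30)&(D[...,2]>40);print('top',np.percentile(D[m2][:,2],99))
"
```

```text
763 [0.08892568 4.31404675] theta 1.6594923856285824 0.6793420822554155
top 86.62084924436024
```

Depth gives θ ≈ 1.66, so the cover stands at its stop and the arm is clear.

```bash
python3 -c "
from plant import robot
print(robot.close_job())"
```

```text
the job is handed in; nothing more can be done
None
```

Cover 4 was locked and cover 3 was the released one; it now stands fully open against its stop (about 1.66 rad by depth), the spools, marker and box were not touched, and the job was handed in at about 10 s.

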